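Fit the last deck board of a shoe display plinth

ROBOT

A 6-joint arm with a two-finger parallel gripper is mounted at the origin on the work surface. World frame = base frame: x ahead of the robot, y to its left, z up, the work surface at z = 0. Lengths are in m, angles in rad, forces in N, time in s.
With the tool pointing down it reaches from about 0.275 to 0.725 m from the base axis. Payload 5.6 kg.
Tool frame: the origin (TCP) lies at the centre of the arm's flange, where the gripper is bolted on; the fingertips stand 173 mm ahead of it and the grasp point (between the pads) lies 155 mm ahead of it; z points along the fingers, y is the line along which they close (so a half turn about z gives the same grasp; the last joint's range is limited). The gripper opens to 85 mm and grips with 20 to 120 N. Pads are 22 mm wide; open, the fingers measure 114 mm over their backs; the gripper's body (76 mm by 85 mm) begins 54 mm behind the grasp point. The pads swing forward as they close: fully open they stand 13 mm farther back than shut.
Start: joints at [-0.866, 0.255, 0.108, 0, -1.424, -0.285], TCP at [0.224, -0.502, 0.405] pointing down, gripper open.
Joint ranges: [-2.95, 2.95], [-1.21, 1.97], [-1.09, 1.5], [-2.87, 1.71], [-2.94, -0.07], [-3.05, 3.05]. Speed limits (rad/s): [2.57, 2.57, 3.14, 3.14, 3.14, 3.14].

INTERFACE

Orientations are given as a rotation vector (axis times angle).
In Python, from workcell import arm gives the robot as it stands. The module is installed in compiled form; this text tells all that it offers. Calls block until the motion is done:
- arm.reach(position, orientation): joint-space move of the TCP to a pose.
- arm.move_straight(position, rotation=None, v=0.15, f_stop=None): straight line of the TCP; rotation=None keeps the orientation; v is the mean speed in m/s. With f_stop (N) it stops when the force on the tool has changed by that much, and returns True; else False.
- arm.set_joints(angles): joint-space move.
- arm.gripper_to(opening): finger opening in m; the grip force is fixed at half the most; returns when the fingers have stopped.
- arm.sleep(seconds).
- arm.inverse_kinematics(position, orientation): joint angles nearest the present ones, or None.
- arm.get_obs(): the state.
- arm.get_image(name): name is "scene" or "side" or "wrist"; returns a dict with "img" (384x512x3 uint8, red, green, blue), "mtx" (3x3 intrinsics, pixels), "xyz" and "orientation" of the camera in the world. Camera axes: x right, y down, z forward; pixel columns grow to the right and rows downward; lengths in m; the calibration is good to about 2 mm. A picture is of the moment at which its call begins. There is no depth.
A pose or a line that the arm cannot do raises arm.MotionError and nothing moves.
- arm.close_job(): hands the job in; it is judged then, once.
Trained networks look in the newest picture that a camera, given by its name, has taken for a name from the list of things; names that differ only in an ending like _2 or _b are one class to them, and where a whole thing is asked for, a point or a joint stands for the part that bears it (a point fixed in the world has none). Each returns a list of dicts, best first, with "confidence" (0 to 1); they miss things now and then, are a little off and sometimes report something else, mostly with a low value. They report only what shows in the picture. A call takes as long as a camera call. They do not tell look-alikes from the thing itself.
- arm.search_frame(target, camera): "box" ([left, top, right, bottom] in pixels, round what is visible of it).
- arm.pinpoint(target, camera): "position" ([column, row] in pixels: a listed point, or the origin of a listed thing).
The state is a dict: "t": time; "q": joint angles; "dq": joint speeds; "joint_efforts": joint torques, N m; "ee_pos": TCP position; "tcp_rot": TCP orientation; "wrist_force": force on the tool from outside, world axes, zero at the start; "wrist_torque": the same for the moment, N m; "width": finger opening in m; "finger_force": force on a finger pad.
Only numpy, scipy, OpenCV 4.12 (cv2) and the standard library are available. Lean on these libraries where they do the work, as an engineer would, in place of code of your own. Each camera call takes 0.05 s, during which the arm holds its last target. There are 200 camera calls.

TASK

Finish the little shoe display plinth on the bench: take the dark tongued board by its upright rail, hold it at an angle with the tongue low and slip the tongue into the groove of the dark board already fitted, then lower the other end behind the brass kerb until it lies flat and square in the bay, centred between the plinth's sides, before you let go. Leave the white-painted board without a tongue where it lies.

Things in the scene. Friction and masses are not known exactly. Their poses are not given: they have to be found in the camera images.
- deck_rail (a point): Dark loose board (0.26 kg), lying flat: 100 mm in x, 130 mm in y, 24 mm thick, plus tongue. Point: centre of its upright mid-brown grip rail (16 mm in x, 90 mm in y, 46 mm high), mid-board; 47 mm above the underside, 23 mm above the board's top. x runs from tongue edge to far edge, y along the tongue, z up.
- tongue_tip (a point): Pale plywood tongue of the dark board: 20 mm long, 8 mm thick, flush with the underside, all along its -x edge. Point: middle of its leading lower edge, in the board's axes 70 mm to -x of and 47 mm below deck_rail. Same axes. Enter tilted 10 to 20 degrees: it goes 10 to 15 mm in, fully as the board comes level.
- groove (a point): Fixed plinth 160 mm wide, dark board on its robot side. Point: mid-mouth of that board's groove, on its floor, 30 mm above the bench. x out of the groove (roughly away from the robot), y along it, z up. Groove 16 mm high, 24 mm deep; lip above it 8 mm thick. Floor runs on level to x = 112 mm, where a brass kerb 12 mm high stops a level entry. Seated, deck_rail is at x 50 to 62, z 47 mm.
- plain_rail (a point): White-painted board, 100 mm by 130 mm by 24 mm, with the same grip rail but no tongue: to be left alone. Point: the rail's centre, 47 mm above the underside.
Not all that is in view belongs to the job. Leave any purple look-alike of the part that bears deck_rail alone.

How it is judged:
By the outcome, as a careful person would: the job done as asked, in the order asked, and still so for the second after the job is handed in, with the robot touching nothing.
It also fails if it takes over 48 s, if anything falls off the work surface, if the arm or the gripper's body presses on something with over 40 N, if the wrist force passes 120 N, or if a joint passes its speed limit or range.

## Working session

There is one attempt and no reset: what is moved stays moved. The work goes in short steps, each a Python script; the robot and the scene stay as the last script left them, time stands still between calls to the robot, and variables do not carry over. Pictures are saved under pics/ and viewed, at most 10 in all, crops included, and the job is handed in when it is done.

```bash
mkdir -p pics
cat > h.py <<'E'
import numpy as np, cv2
from scipy.spatial.transform import Rotation as R
from workcell import arm
def snap(c,name=None):
    im=arm.get_image(c)
    if name: cv2.imwrite('pics/'+name,im['img'][:,:,::-1])
    return im
def Rm(o):
    o=np.array(o,float)
    return o if o.shape==(3,3) else (R.from_quat(o).as_matrix() if o.size==4 else R.from_rotvec(o).as_matrix())
def ray(im,p):
    d=Rm(im['orientation'])@np.linalg.solve(im['mtx'],[p[0],p[1],1.]); return np.array(im['xyz']),d/np.linalg.norm(d)
def onz(im,p,z):
    o,d=ray(im,p); return o+d*(z-o[2])/d[2]
def tri(L):
    A=0;b=0
    for im,p in L:
        o,d=ray(im,p); M=np.eye(3)-np.outer(d,d); A=A+M; b=b+M@o
    x=np.linalg.solve(A,b)
    return x,[np.linalg.norm((np.eye(3)-np.outer(ray(i,p)[1],ray(i,p)[1]))@(x-ray(i,p)[0])) for i,p in L]
def proj(im,X):
    c=Rm(im['orientation']).T@(np.asarray(X)-im['xyz']); u=im['mtx']@c; return u[:2]/u[2]
E
python3 - <<'E'
from h import *
ims=[]
for c in ['scene','side','wrist']:
    im=snap(c); ims.append(im['img'])
    print(c,np.round(im['xyz'],3),np.round(im['orientation'],3))
    for n in ['deck_rail','tongue_tip','groove','plain_rail']:
        print(n,[(np.round(d['position']).tolist(),round(d['confidence'],2)) for d in arm.pinpoint(n,c)])
cv2.imwrite('pics/a.png',ims[0][:,:,::-1]);cv2.imwrite('pics/b.png',ims[1][:,:,::-1])
print(arm.get_obs()['t'])
E
```

```text
scene [0.887 0.036 0.674] [-1.697 -1.972  0.683]
deck_rail [([311.0, 253.0], 0.91), ([152.0, 118.0], 0.75)]
tongue_tip [([314.0, 236.0], 0.67), ([134.0, 144.0], 0.66)]
groove [([202.0, 212.0], 0.87)]
plain_rail [([420.0, 266.0], 0.76)]
side [0.282 0.842 0.636] [-0.208  2.727 -1.453]
deck_rail [([324.0, 149.0], 0.89), ([197.0, 218.0], 0.72)]
tongue_tip [([221.0, 231.0], 0.78), ([308.0, 153.0], 0.73)]
groove [([238.0, 175.0], 0.8)]
plain_rail [([169.0, 278.0], 0.89)]
wrist [ 0.148 -0.537  0.372] [1.594 2.457 0.415]
deck_rail [([387.0, 198.0], 0.84)]
tongue_tip [([323.0, 210.0], 0.93)]
groove []
plain_rail []
0.75
```

View pics/a.png

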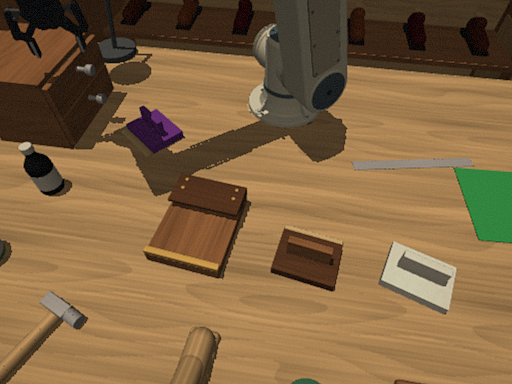

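View pics/b.png

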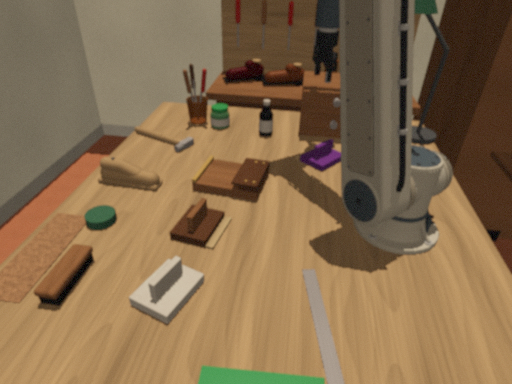

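The scene shows three look-alikes. The dark board is at scene (311,253) / side (197,218), with a pale tongue on its robot side. The purple copy is at scene (152,118) / side (324,149), and the white board without a tongue at scene (420,266) / side (169,278). I choose the dark one. The plinth groove is at scene (202,212), with its kerb at about (185,260).

Run:
```python
from h import *
a=snap('scene');b=snap('side')
for n,p,q in [('rail',(311,253),(197,218)),('tong',(314,236),(221,231)),('groove',(202,212),(238,175)),('plain',(420,266),(169,278))]:
    x,e=tri([(a,p),(b,q)]); print(n,x.round(4),np.round(e,4))
# refine
def best(t,c,im,X):
    r=arm.pinpoint(t,c); 
    if not r: return None
    d=min(r,key=lambda d:np.linalg.norm(np.array(d['position'])-proj(im,X)))
    return np.array(d['position'])
X={}
for n,p,q in [('deck_rail',(311,253),(197,218)),('groove',(202,212),(238,175))]:
    X[n]=tri([(a,p),(b,q)])[0]
o=arm.get_obs(); Rt=R.from_rotvec(o['tcp_rot']).as_matrix()
w=snap('wrist'); print('cam in tcp',Rt.T@(np.array(w['xyz'])-o['ee_pos']), '\n',Rt.T@Rm(w['orientation']),Rt)
print(w['mtx'])
```

```text
rail [0.5268 0.1032 0.0362] [0. 0.]
tong [0.4638 0.11   0.0049] [0.002 0.002]
groove [ 0.4603 -0.1409  0.0309] [0.002 0.002]
plain [0.5268 0.3192 0.0409] [0.0014 0.0014]
cam in tcp [ 0.08420413 -0.00061036  0.03252154] 
 [[-2.87699630e-04 -9.44255584e-01 -3.29213166e-01]
 [ 9.99998360e-01  3.16972522e-04 -1.78304604e-03]
 [ 1.78800271e-03 -3.29213139e-01  9.44253945e-01]] [[-9.13165817e-01 -4.07588260e-01  1.23749746e-05]
 [-4.07588260e-01  9.13165817e-01 -1.78275430e-06]
 [-1.05737741e-05 -6.67184467e-06 -1.00000000e+00]]
[[290.96264976   0.         257.02104293]
 [  0.         290.96264976 190.26870975]
 [  0.           0.           1.        ]]
```

```bash
cat >> h.py <<'E'
def tool(yaw,tilt=0.):
    """tool down, x=-board y, y=-board x; tilt>0: tongue (-x end) low. returns matrix of tool"""
    B=R.from_euler('z',yaw)*R.from_euler('y',-tilt)   # board axes
    return B*R.from_matrix(np.array([[0,-1,0],[-1,0,0],[0,0,-1.]]))
E
python3 - <<'E'
from h import *
import pickle
def go(p,yaw): arm.reach(p,tool(yaw).as_rotvec())
D={}
for k,p in [('d1',(0.5,0.11,0.33)),('d2',(0.52,0.04,0.33)),('g1',(0.51,-0.10,0.36)),('g2',(0.51,-0.18,0.36))]:
    go(p,0); im=snap('wrist','w_%s.png'%k); D[k]=im
    for n in ['deck_rail','tongue_tip','groove']:
        r=arm.pinpoint(n,'wrist'); print(k,n,[(np.round(d['position'],1).tolist(),round(d['confidence'],2)) for d in r])
pickle.dump(D,open('D.pkl','wb'))
print(arm.get_obs()['t'])
E
```

```text
d1 deck_rail []
d1 tongue_tip [([299.9, 173.4], 0.69)]
d1 groove []
d2 deck_rail [([253.0, 247.7], 0.9)]
d2 tongue_tip [([314.6, 233.3], 0.6)]
d2 groove []
g1 deck_rail []
g1 tongue_tip [([294.6, 312.5], 0.69)]
g1 groove [([305.6, 136.4], 0.62)]
g2 deck_rail []
g2 tongue_tip [([294.0, 357.0], 0.65)]
g2 groove [([300.8, 210.1], 0.94)]
5.5333
```

View pics/w_d1.png

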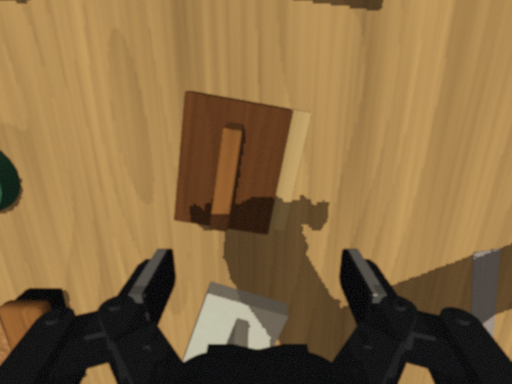

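View pics/w_g1.png

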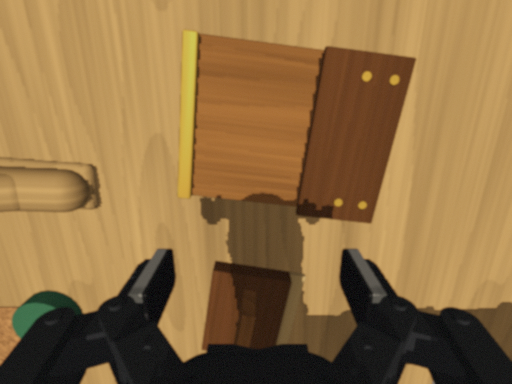

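Dark board in d1: top corners at about (186,92), (292,109), (268,234) and (175,220), rail end at (232,127), tongue on the right (robot side). Plinth in g1: lip front edge from (326,47) to (297,210), yellow kerb at about (190,32)–(184,197). Next, one close crop to confirm the choice and pick corners exactly.

Run:
```python
import cv2,numpy as np
a=cv2.imread('pics/w_d1.png')[80:250,165:325]; b=cv2.imread('pics/w_g1.png')[20:230,170:420]
a=cv2.resize(a,None,fx=2.2,fy=2.2,interpolation=cv2.INTER_CUBIC);b=cv2.resize(b,None,fx=1.75,fy=1.75,interpolation=cv2.INTER_CUBIC)
print(a.shape,b.shape)
c=np.zeros((max(a.shape[0],b.shape[0]),a.shape[1]+b.shape[1],3),np.uint8);c[:a.shape[0],:a.shape[1]]=a;c[:b.shape[0],a.shape[1]:]=b
cv2.imwrite('pics/crop.png',c)
```

```text
(374, 352, 3) (368, 438, 3)
```

View pics/crop.png

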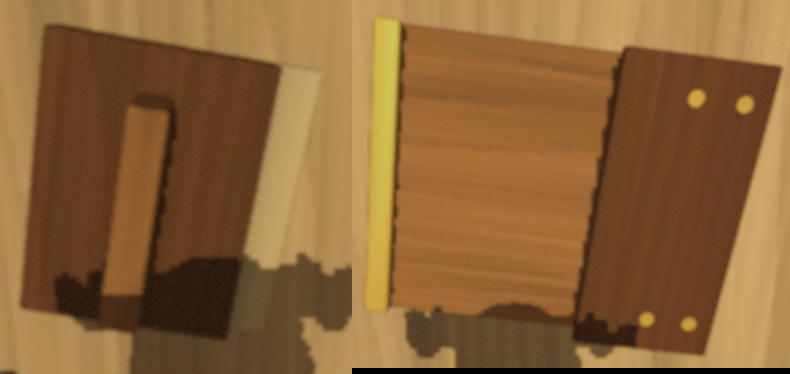

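The crop confirms the choice: dark board, mid-brown rail, pale tongue on the robot side. I can read the corner pixels from it.

```bash
cat > fit.py <<'E'
from h import *
import pickle
from scipy.optimize import least_squares
D=pickle.load(open('D.pkl','rb'))
bm=np.array([[50,-65,24],[-50,-65,24],[-50,65,24],[50,65,24],[-70,-65,8],[-70,65,8],[8,-45,70],[-8,-45,70]])/1e3
bp=np.array([[185.5,91.4],[292.3,110],[268.6,233.6],[175,219.5],[311.4,111.8],[286,231],[222.7,127.7],[242.3,129.5]])
gp=np.array([[326,47.4],[296.9,215.4],[415.1,58.3],[371.1,222.3],[197.4,32.6],[190.6,197.7],[183.1,30.3],[178,197.1]])
def gm(L,T): return np.array([[0,-80,24],[0,80,24],[-L,-80,24],[-L,80,24],[112,-80,12],[112,80,12],[112+T,-80,12],[112+T,80,12]])/1e3
def place(p,m): return m@R.from_euler('z',p[2]).as_matrix().T+[p[0],p[1],p[3]]
def res(im,M,P): return np.array([proj(im,x) for x in M])-P
def subpix(im,P):
    g=cv2.cvtColor(im['img'],cv2.COLOR_RGB2GRAY); return cv2.cornerSubPix(g,P.astype(np.float32).reshape(-1,1,2),(4,4),(-1,-1),(3,30,.01)).reshape(-1,2)
s=least_squares(lambda v:res(D['d1'],place(v,bm),bp).ravel(),[.52,.1,0,0],loss='soft_l1')
print('board x y yaw z',s.x.round(4)); print(res(D['d1'],place(s.x,bm),bp).round(1).tolist())
s2=least_squares(lambda v:res(D['g1'],place(v,gm(v[4],v[5])),gp).ravel(),[.46,-.14,0,.03,60,12],loss='soft_l1',x_scale=[.01,.01,.1,.01,10,10])
print('groove x y yaw z',s2.x.round(4)); print(res(D['g1'],place(s2.x,gm(*s2.x[4:])),gp).round(1).tolist())
# second views: predicted corners vs subpixel corners
M=place(s.x,bm);p=np.array([proj(D['d2'],x) for x in M]);print('d2 pred',p.round().tolist());q=subpix(D['d2'],p);print((q-p).round(1).tolist())
G=place(s2.x,gm(*s2.x[4:]));p=np.array([proj(D['g2'],x) for x in G]);print('g2 pred',p.round().tolist());q=subpix(D['g2'],p);print((q-p).round(1).tolist())
# draw on d2/g2
o=[]
for k,M in (('d2',M),('g2',G)):
    i=D[k]['img'][:,:,::-1].copy(); i=cv2.resize(i,None,fx=2,fy=2)
    for x in M: u=proj(D[k],x)*2+.5; cv2.drawMarker(i,tuple(int(round(t)) for t in u),(0,255,0),0,9,1)
    c=(np.mean([proj(D[k],x) for x in M],0)*2).astype(int); y0,x0=max(c[1]-230,0),max(c[0]-200,0); o.append(i[y0:y0+460,x0:x0+400])
h=min(map(len,o));cv2.imwrite('pics/chk.png',np.hstack([a[:h] for a in o]))
E
python3 fit.py
```

```text
board x y yaw z [ 0.5279  0.098  -0.1636 -0.0057]
[[-0.3, -0.1], [0.7, -0.3], [-0.0, 0.2], [0.1, 0.5], [-0.3, 0.3], [-0.4, -1.3], [-0.1, -0.5], [0.3, 1.0]]
groove x y yaw z [ 4.61200e-01 -1.40800e-01 -1.17300e-01  2.42000e-02  8.00867e+01
  1.40306e+01]
[[-0.6, -0.8], [-1.0, -0.7], [0.2, 0.0], [-0.2, 0.5], [1.4, -0.2], [0.6, 1.2], [-0.1, 0.0], [0.0, 0.4]]
d2 pred [[211.0, 167.0], [310.0, 182.0], [285.0, 289.0], [199.0, 277.0], [326.0, 181.0], [300.0, 282.0], [249.0, 210.0], [267.0, 212.0]]
[[0.0, 0.0], [0.0, 0.0], [-1.3, 0.9], [-1.0, 0.3], [-0.5, 0.8], [-1.3, 0.9], [-0.7, 1.0], [-0.7, 2.1]]
g2 pred [[319.0, 139.0], [293.0, 280.0], [401.0, 149.0], [362.0, 287.0], [204.0, 124.0], [196.0, 264.0], [190.0, 123.0], [184.0, 263.0]]
[[-0.0, 0.0], [-0.0, -0.0], [-0.0, 0.8], [-0.0, 0.0], [0.0, 0.0], [-1.7, -3.5], [1.6, -0.3], [-0.3, -0.4]]
```

View pics/chk.png

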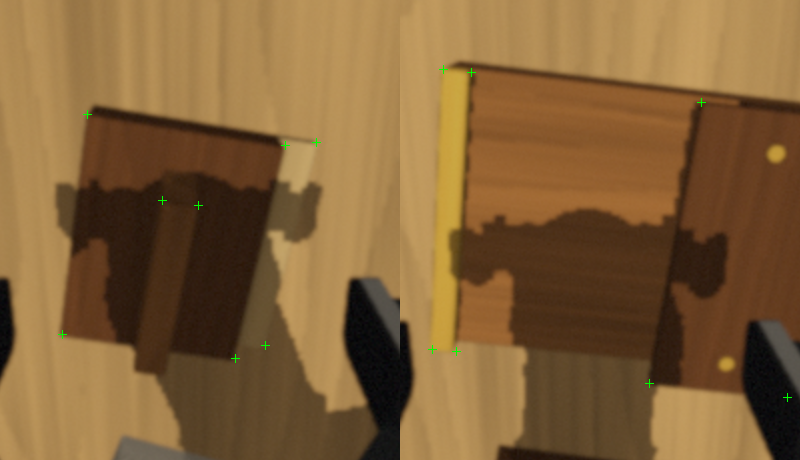

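Both fits land on the corners in the second views too, within about 1 px. Heights come out at −6 mm (expected 0) and 24 mm (expected 30): the same bias of about 6 mm, within this short baseline's resolution plus calibration error. I'll refit with both views jointly, z free and fixed, to see how far xy shifts.

```bash
cat >> fit.py <<'E'
print('---')
off2=[np.array([proj(D['d2'],x) for x in place(s.x,bm)]),np.array([proj(D['g2'],x) for x in place(s2.x,gm(*s2.x[4:]))])]
for z0,n in ((0,'board'),(.03,'groove')):
    k=n=='groove'
    f=(lambda v:gm(80,12)) if k else (lambda v:bm)
    im=D['g1' if k else 'd1'];P=gp if k else bp
    v0=s2.x[:3] if k else s.x[:3]
    t=least_squares(lambda v:res(im,place([*v,z0],f(v)),P).ravel(),v0,loss='soft_l1'); print(n,'z fixed',t.x.round(4),'cost',t.cost)
    # scene & side corner check of free fit
a=snap('scene');b=snap('side')
for nm,X in (('deck_rail',[s.x[0],s.x[1],.047]),('groove',[*s2.x[:2],.03])):
    for c,im in (('scene',a),('side',b)):
        arr=[np.round(d['position'],1) for d in arm.pinpoint(nm,c)]; print(nm,c,proj(im,X).round(1),arr)
for nm,L in (('tongue_tip',[('d1',(299.9,173.4)),('d2',(314.6,233.3))]),('groove',[('g1',(305.6,136.4)),('g2',(300.8,210.1))])):
    x,e=tri([(D[k],p) for k,p in L]);print(nm,x.round(4),np.round(e,4),[onz(D[k],p,.03 if nm=='groove' else 0).round(4) for k,p in L])
E
python3 fit.py | sed -n '/---/,$p'
```

```text
---
board z fixed [ 0.5277  0.0972 -0.1638] cost 7.170291481464339
groove z fixed [ 0.4618 -0.1405 -0.1169] cost 12.670784299775898
deck_rail scene [309.1 250.5] [array([309.8, 250.8])]
deck_rail side [196.9 213.5] [array([197.6, 213.9]), array([323.2, 147.8])]
groove scene [202.3 213.4] [array([202.9, 210.4])]
groove side [238.2 174.8] [array([238.7, 177.6])]
tongue_tip [0.4562 0.108  0.0014] [0. 0.] [array([0.456 , 0.1084, 0.    ]), array([0.456 , 0.1087, 0.    ])]
groove [ 0.4627 -0.1405  0.0329] [0.0004 0.0004] [array([ 0.4618, -0.14  ,  0.03  ]), array([ 0.4627, -0.1393,  0.03  ])]
```

The text heights check out: network triangulation gives tongue tip z 0.001 and groove z 0.033, and xy moves by less than 1 mm. Scene and side also agree on the rail. Now grasp and lift.

```bash
cat >> h.py <<'E'
BX,BYAW=np.array([.5278,.0975,0.]),-.164
GX,GYAW=np.array([.4618,-.1405,.030]),-.117
E
python3 - <<'E'
from h import *
T=tool(BYAW); r=T.as_rotvec()
arm.reach([BX[0],BX[1],.30],r)
print(arm.move_straight([BX[0],BX[1],.205],v=.08,f_stop=6))
print(arm.get_obs()['ee_pos'])
arm.gripper_to(0.0)
o=arm.get_obs(); print(o['width'],o['finger_force'],o['wrist_force'])
arm.move_straight([BX[0],BX[1],.33],v=.1)
o=arm.get_obs(); print(o['t'],o['width'],o['wrist_force'],o['wrist_torque'])
snap('wrist','held.png')
E
```

```text
False
[0.52804154 0.09759516 0.20557485]
0.01509805065624379 59.207843542099 [-0.78016765 -0.20413499  0.78124649]
10.3167 0.015356670736591053 [-0.42106666 -0.17450895 -2.13466342] [-0.04588281  0.00042406  0.00133246]
```

View pics/held.png

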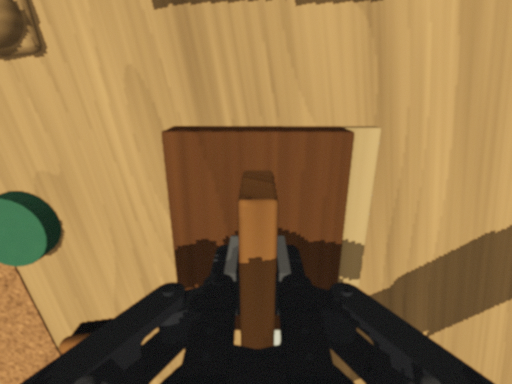

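The board is held square, with its corners at (163,131) and (353,129) and the tongue on the right. I'll measure its offset in the hand, then insert tilted.

```bash
cat >> h.py <<'E'
TIP=np.array([0,.070,.2055])
def pose(x,z,deg,y=0.,yaw=GYAW):
    T=tool(yaw,np.radians(deg)); p=GX+R.from_euler('z',GYAW).apply([x,y,z])
    return p-T.apply(TIP), T.as_rotvec()
def tipnow():
    o=arm.get_obs(); p=np.array(o['ee_pos'])+R.from_rotvec(o['tcp_rot']).apply(TIP)
    return R.from_euler('z',-GYAW).apply(p-GX)*1e3, o
E
python3 - <<'E'
from h import *
o=arm.get_obs();w=arm.get_image('wrist');Rt=R.from_rotvec(o['tcp_rot'])
for p in [(163,131),(353,130)]:
    q,d=ray(w,p);q=Rt.inv().apply(q-o['ee_pos']);d=Rt.inv().apply(d);print('corner in tool',(q+d*(.1815-q[2])/d[2]).round(4))
for a in [(.03,.09,0),(.018,.05,15),(.018,.0,15),(-.012,.002,15),(-.015,0,0)]: print(arm.inverse_kinematics(*pose(*a)) is not None)
p,r=pose(.018,.12,0); arm.reach(p,r)
p,r=pose(.018,.05,15); arm.move_straight(p,r,v=.1)
t,o=tipnow();print(t.round(1),o['t'],o['wrist_force'])
f=arm.move_straight(pose(.018,-.006,15)[0],v=.04,f_stop=4)
t,o=tipnow();print('touch',f,t.round(1),o['wrist_force'],o['t'])
snap('scene','pre.png')
cv2.imwrite('pics/pre.png',cv2.resize(cv2.imread('pics/pre.png')[140:300,110:280],None,fx=3.5,fy=3.5,interpolation=2))
E
```

```text
corner in tool [ 0.0651 -0.0487  0.1815]
corner in tool [0.0656 0.0474 0.1815]
True
True
True
True
True
[18.6  0.5 50.5] 12.3583 [ 0.4133668   0.74499959 -1.64767281]
touch True [18.  -0.1 -0.7] [-1.49029566  1.92534562  5.41491264] 13.5083
```

View pics/pre.png

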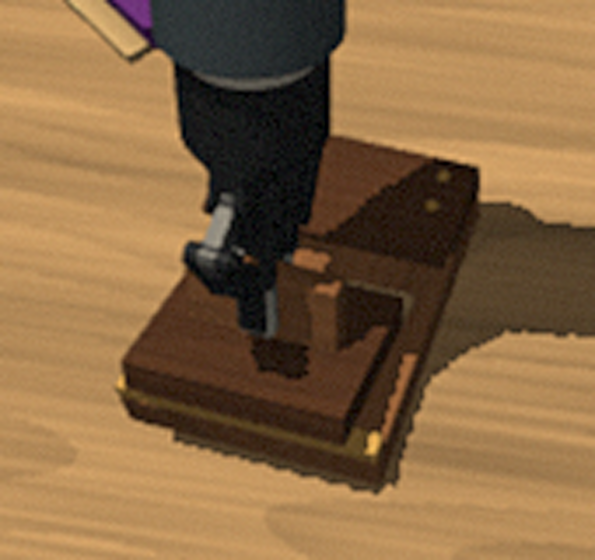

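The tongue touched the floor at z −0.7 mm, as expected. The view shows the tilted board square over the bay, with the tongue just short of the lip at (400,290). Next I insert it.

Run:
```python
from h import *
Z=.0008
arm.move_straight(*pose(.018,Z,15),v=.03)
f=arm.move_straight(pose(-.0125,Z,15)[0],v=.03,f_stop=8)
t,o=tipnow();print('in',f,t.round(1),o['wrist_force'].round(1) if hasattr(o['wrist_force'],'round') else o['wrist_force'],o['t'])
if not f:
    for i in range(1,6):
        d=15-3*i; f=arm.move_straight(*pose(-.0125-.0015*i/5,Z,d),v=.03,f_stop=12)
        t,o=tipnow();print(d,f,t.round(1),np.round(o['wrist_force'],1),np.round(o['wrist_torque'],2),o['t'])
        if f: break
    w=snap('wrist','seat.png')
```

```text
in False [-12.3   0.    0.8] [-0.2  0.1 -2.5] 14.9833
12 False [-12.7   0.    0.6] [ 0.7 -0.5 -3. ] [0.06 0.87 0.04] 15.5
9 False [-13.2   0.    0.7] [-0.5  0.6 -2.3] [0.06 0.66 0.02] 16.0167
6 False [-13.4   0.    0.7] [ 0.7 -1.  -2.5] [ 0.07  0.44 -0.01] 16.5333
3 False [-13.7   0.    0.6] [-0.5 -0.6 -2.2] [0.07 0.28 0.02] 17.05
0 False [-14.   -0.    0.6] [ 0.2  0.4 -2. ] [-0.02  0.   -0.05] 17.5667
```

Run:
```python
from h import *
f=arm.move_straight(pose(-.014,-.003,0)[0],v=.015,f_stop=5)
t,o=tipnow();print(f,t.round(1),np.round(o['wrist_force'],1),np.round(o['wrist_torque'],2),o['t'])
snap('wrist','seat.png');b=snap('side')['img'][:,:,::-1];a=snap('scene')['img'][:,:,::-1]
s=cv2.imread('pics/seat.png')
cv2.imwrite('pics/seat3.png',np.hstack([cv2.resize(s,(400,300)),cv2.resize(a[160:290,120:270],(400,300),interpolation=2)]))
```

```text
True [-13.7  -0.1  -0.4] [0.6 0.7 4. ] [ 0.13  0.07 -0.04] 17.8417
```

View pics/seat3.png

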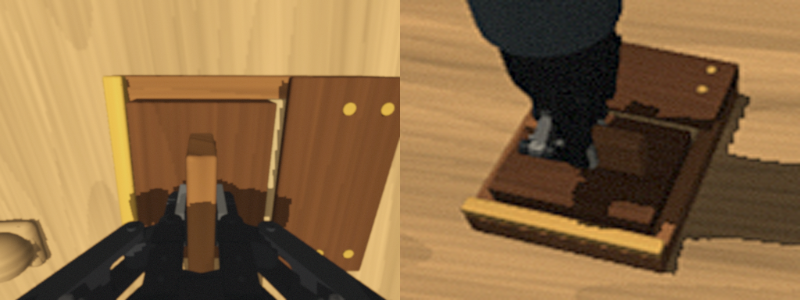

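The board lies flat behind the kerb. I'll check centring numerically from the wrist view before releasing.

Run:
```python
from h import *
w=arm.get_image('wrist'); g=cv2.cvtColor(w['img'],cv2.COLOR_RGB2GRAY).astype(int)
for c in (190,215,300,330): print(c,[(r,g[r+1,c]-g[r-1,c]) for r in range(85,145) if abs(g[r+1,c]-g[r-1,c])>14])
G=R.from_euler('z',-GYAW)
for c in (190,215,300,330):
    for r in range(94,136,2): pass
f=lambda p,z:G.apply(onz(w,p,z)-GX)[1]*1e3
print('y at z30 rows 94-104',[round(f((250,r),.030),1) for r in range(94,106,2)]);print('y at z54 rows 122-134',[round(f((250,r),.054),1) for r in range(122,136,2)])
```

```text
190 [(94, np.int64(-21)), (95, np.int64(-53)), (96, np.int64(-49)), (98, np.int64(20)), (124, np.int64(-15)), (125, np.int64(-47)), (126, np.int64(-65)), (127, np.int64(-40)), (130, np.int64(29)), (131, np.int64(27)), (132, np.int64(20))]
215 [(94, np.int64(-23)), (95, np.int64(-57)), (96, np.int64(-51)), (98, np.int64(19)), (124, np.int64(-16)), (125, np.int64(-48)), (126, np.int64(-64)), (127, np.int64(-41)), (130, np.int64(17)), (131, np.int64(32)), (132, np.int64(23))]
300 [(94, np.int64(-18)), (95, np.int64(-52)), (96, np.int64(-61)), (98, np.int64(21)), (125, np.int64(-37)), (126, np.int64(-61)), (127, np.int64(-49)), (128, np.int64(-18)), (130, np.int64(24)), (131, np.int64(31)), (132, np.int64(23))]
330 [(95, np.int64(-46)), (96, np.int64(-60)), (97, np.int64(-21)), (125, np.int64(-31)), (126, np.int64(-62)), (127, np.int64(-60)), (128, np.int64(-24)), (130, np.int64(18)), (131, np.int64(32)), (132, np.int64(27))]
y at z30 rows 94-104 [np.float64(-82.7), np.float64(-81.6), np.float64(-80.5), np.float64(-79.4), np.float64(-78.3), np.float64(-77.2)]
y at z54 rows 122-134 [np.float64(-69.7), np.float64(-68.7), np.float64(-67.7), np.float64(-66.7), np.float64(-65.7), np.float64(-64.7), np.float64(-63.7)]
```

The gap from the plinth edge to the board edge is 15.3 mm (15 is ideal) and the edges are parallel. Release.

Run:
```python
from h import *
arm.gripper_to(.05)
o=arm.get_obs();p=np.array(o['ee_pos']);print(o['width'],np.round(o['wrist_force'],1))
arm.move_straight(p+[0,0,.12],v=.1); arm.sleep(.3)
print(arm.get_obs()['t'])
im=snap('wrist')['img'][:,:,::-1];a=snap('scene')['img'][:,:,::-1]
cv2.imwrite('pics/end.png',np.hstack([cv2.resize(im,(400,300)),cv2.resize(a[160:290,120:270],(400,300),interpolation=2)]))
```

```text
0.05005730978016844 [ 0.3 -0.1  0.2]
20.1167
```

View pics/end.png

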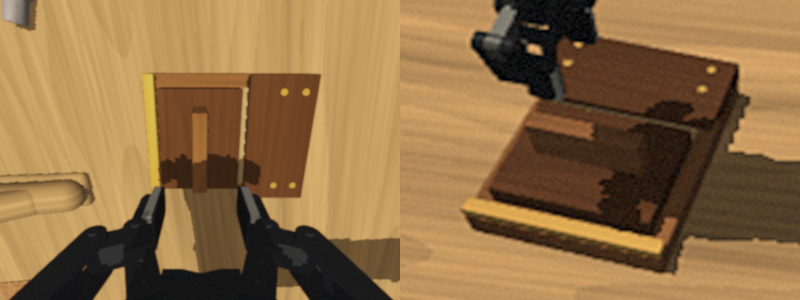

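The board lies flat, square and centred behind the kerb, with the tongue in the groove and the gripper clear at about (200,240).

```bash
python3 -c "
from workcell import arm
print(arm.close_job())"
```

```text
the job is handed in; nothing more can be done
None
```

The dark board is seated in the plinth, flat, square and centred to within about 0.5 mm, with its tongue in the groove; the white and purple boards were left alone, and the job was handed in at about 20 s.

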